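# Find the rattling valve-ball case and hold it out for inspection

## Task

Three sealed spare-part cases stand side by side in the tray; in one of them the steel valve ball has come loose. Working from the left case to the right one as the robot sees them, pick up each of the three, shake it a few strokes to and fro in the air (all three, even if an earlier one rattled) and set it back flat where it stood, then take the one that rattles and hold it out steady and level above the middle of the round inspection plate, about a hand's breadth above it. Finish while still holding it there, with the other two cases standing in their places in the tray and the bottles, beaker and wrench left alone; if the right-hand case is the one, it may go straight to the plate after its shake.

Things in the scene. Friction and masses are not known exactly. Their poses are not given: they have to be found in the camera images.
- case_a: sealed black plastic case, the left of three alike (seen from the robot), 130 mm long (its x), 56 mm wide (its y), 60 mm high, smooth sides and lid; origin at the centre of its underside, which stands on the tray's floor. 0.35 to 0.5 kg in all; weight does not tell. In two the contents sit tight; in one, a 0.19 kg steel ball of 36 mm rolls freely, up to 80 mm along its x and 8 mm across, and knocks on the ends
- case_b: sealed black plastic case, the middle of three alike (seen from the robot), 130 mm long (its x), 56 mm wide (its y), 60 mm high, smooth sides and lid; origin at the centre of its underside, which stands on the tray's floor. 0.35 to 0.5 kg in all; weight does not tell. In two the contents sit tight; in one, a 0.19 kg steel ball of 36 mm rolls freely, up to 80 mm along its x and 8 mm across, and knocks on the ends
- case_c: sealed black plastic case, the right of three alike (seen from the robot), 130 mm long (its x), 56 mm wide (its y), 60 mm high, smooth sides and lid; origin at the centre of its underside, which stands on the tray's floor. 0.35 to 0.5 kg in all; weight does not tell. In two the contents sit tight; in one, a 0.19 kg steel ball of 36 mm rolls freely, up to 80 mm along its x and 8 mm across, and knocks on the ends
- tray: fixed grey plastic tray, 165 mm (its x) by 400 mm (its y), floor 5 mm thick, rim 14 mm high and 5 mm thick; origin at the centre of its underside, on the bench. The three cases stand in it in a row along its y, about 115 mm apart, their long sides along its x, with 40 mm or more of free room beside each long side
- plate: fixed round aluminium inspection plate with a dark rubber disc on it, 90 mm across, 8 mm high, beyond the tray on its far side from the robot; origin at the centre of its underside, on the bench
- bottle1: bystander: black bottle with orange cap, 64 mm across, 150 mm high, standing to the far left; origin at the centre of its underside
- bottle2: bystander: a second such bottle near the first
- beaker: bystander: steel beaker, 80 mm across, 100 mm high, to the far right; origin at the centre of its underside
- wrench: bystander: steel wrench, 170 mm long, lying to the right; origin at the middle of its underside
Not all that is in view belongs to the job. Leave any red look-alike of the case_c alone.

How it is judged:
By the outcome, as a careful person would: the job done as asked, in the order asked, and still so for the second after the job is handed in, while the arm keeps its last pose, push and grip.
It also fails if it takes over 72 s, if anything falls off the work surface, if the arm or the gripper's body presses on something with over 40 N, if the wrist force passes 120 N, or if a joint passes its speed limit or range.

## Robot

A 6-joint arm with a two-finger parallel gripper is mounted at the origin on the work surface. World frame = base frame: x ahead of the robot, y to its left, z up, the work surface at z = 0. Lengths are in m, angles in rad, forces in N, time in s.
With the tool pointing down it reaches from about 0.35 to 0.875 m from the base axis. Payload 4.2 kg.
Tool frame: the origin (TCP) lies at the very end of the fingers, on their centre line; the grasp point (between the pads) lies bot.grip_point_offset behind it (bot.grip_point_offset is the distance from the TCP to the grasp point, in m); z points along the fingers, y is the line along which they close (so a half turn about z gives the same grasp; the last joint's range is limited). The gripper opens to 85 mm and grips with 20 to 120 N. Pads are 22 mm wide; open, the fingers measure 114 mm over their backs; the gripper's body (76 mm by 85 mm) begins 54 mm behind the grasp point. The pads swing forward as they close: fully open they stand 13 mm farther back than shut.
Start: joints at [1.499, 0.385, 0.008, 0, -1.194, -0.259], TCP at [0.203, 0.591, 0.231] pointing down, gripper open.
Joint ranges: [-3.14, 3.14], [-1.21, 2.06], [-1.07, 1.41], [-3.16, 2.05], [-2.99, -0.16], [-3.1, 3.1]. Speed limits (rad/s): [2.79, 2.79, 3.14, 3.14, 3.14, 3.14].

## Interface

Orientations are given as a unit quaternion [w, x, y, z].
In Python, from bench import bot gives the robot as it stands.
- The arm moves only by the shell command python3 -m crank 'ROWS'. ROWS is JSON, a list of rows, each a list of 3 entries, a list of its own where there are three numbers: the closure in counts, from 0 (fully open) to 255 (shut), then the shift along the tool's x, y, z in cm, then the turn, a rotation vector about the tool's x, y, z in degrees. In form: [[gripper, [x, y, z], [rx, ry, rz]], ...]. A call has 1 to 10 rows; each row is the pose to reach, as a shift and turn from the pose commanded when the call began, along the tool's axes at that moment; what a row does not reach only later rows make up. A row lasts 1/8 s, in which the tool goes at most 62.5 mm and 10.7 degrees, less where a joint would pass 70% of its speed; a pose out of reach is approached as far as the arm can. A call with a gripper value outside its range is refused whole. The fingers move at their own pace and stop on an object; the grip force is fixed at half the most. Time passes only in rows, so rows that repeat a pose let the fingers close. It gives the time, the measured TCP pose, the force, the opening and the grip force at its end, in the units of the state.
- bot.get_state(): the state, without advancing time (a new reading comes with each control period).
- bot.snapshot(name): name is "scene" or "top" or "wrist"; returns a dict with "color" (384x512x3 uint8, red, green, blue), "z_map" (384x512 float32, m along the optical axis (not along the pixel's ray), 0 where there is no reading), "mtx" (3x3 intrinsics, pixels), "cam_to_world" (4x4, takes a point from camera to world coordinates). Camera axes: x right, y up, looking along -z (the intrinsics and any distortion apply to the point x, -y, -z); pixel columns grow to the right and rows downward; lengths in m; the calibration is good to about 2 mm. A picture is of the moment at which its call begins.
- bot.hand_in(): hands the job in; it is judged then, once.
The state is a dict: "t": time; "joint_pos": joint angles; "qd": joint speeds; "joint_torque": joint torques, N m; "position": TCP position; "orientation": TCP orientation; "contact_force": force on the tool from outside, world axes, zero at the start; "moment": the same for the moment, N m; "gripper_width": opening from 0.0 (shut) to 1.0 (fully open); "grip_force": force on a finger pad.
Only numpy, scipy, OpenCV 4.12 (cv2) and the standard library are available. Lean on these libraries where they do the work, as an engineer would, in place of code of your own. Each camera call takes 0.05 s, during which the arm holds its last target. There are 200 camera calls.

## Working session

There is one attempt and no reset: what is moved stays moved. The work goes in short steps, Python scripts to look and compute and a shell command to move; the robot and the scene stay as the last step left them, time stands still between calls to the robot, and variables do not carry over. Pictures are saved under pics/ and viewed, at most 10 in all, crops included, and the job is handed in when it is done.

```bash
mkdir -p pics; cat > h.py <<'E'
import numpy as np, cv2
from bench import bot
from scipy.spatial.transform import Rotation as R
def cloud(s):
    K=s['mtx'];d=s['z_map'];v,u=np.mgrid[:d.shape[0],:d.shape[1]]
    p=np.stack([(u-K[0,2])/K[0,0]*d,-(v-K[1,2])/K[1,1]*d,-d,np.ones_like(d)],-1)
    w=(p@s['cam_to_world'].T)[...,:3]; w[d==0]=np.nan; return w
def save(n,img): cv2.imwrite('pics/'+n+'.png',np.ascontiguousarray(img[...,::-1]))
E
python3 - <<'E'
from h import *
a=bot.snapshot("top");b=bot.snapshot("scene")
np.savez('first.npz',w=cloud(a),c=a['color'],ws=cloud(b),cs=b['color'])
save('top',a['color']);save('scene',b['color'])
st=bot.get_state();print(st['t'],st['position'],st['orientation'],bot.grip_point_offset)
w=cloud(a);c=a['color']
m=((w[...,2]>.052)&(w[...,2]<.078)).astype(np.uint8)
n,l,s,ce=cv2.connectedComponentsWithStats(m)
for i in range(1,n):
    if s[i,4]>150:
        q=w[l==i]; r=cv2.minAreaRect((q[:,:2]*1000).astype(np.float32)); print(ce[i].round(),s[i,4],np.round(r[0]),np.round(r[1]),round(r[2],1),np.median(q[:,2]).round(4),np.median(c[l==i],0))
E
```

```text
0.1 [0.20281067 0.59064235 0.23032379] [ 9.79406991e-04  9.86342137e-01 -1.64706461e-01 -1.07785815e-04] 0.0187
[191. 110.] 1017 [687. 153.] [ 58. 135.] 22.4 0.0595 [161.  34.  32.]
[336. 137.] 1013 [ 607. -236.] [ 57. 136.] 65.8 0.0599 [161.  37.  35.]
[183. 185.] 1087 [483. 173.] [ 57. 134.] 86.2 0.0642 [36. 36. 38.]
[223. 190.] 1067 [468.  67.] [ 56. 135.] 86.0 0.0643 [38. 39. 40.]
[264. 193.] 1056 [461. -40.] [ 56. 135.] 86.1 0.0646 [41. 41. 43.]
[506. 288.] 492 [ 202. -669.] [ 28. 201.] 88.6 0.0636 [63. 49. 27.]
[149. 278.] 1123 [241. 262.] [135.  57.] 77.7 0.0589 [160.  42.  40.]
[ 25. 346.] 409 [ 75. 570.] [187.  24.] 14.9 0.0654 [44. 34. 21.]
```

View pics/top.png

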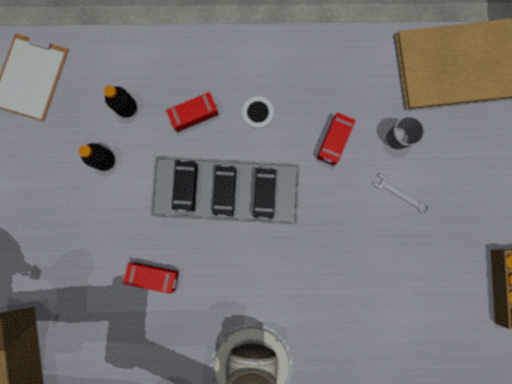

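View pics/scene.png

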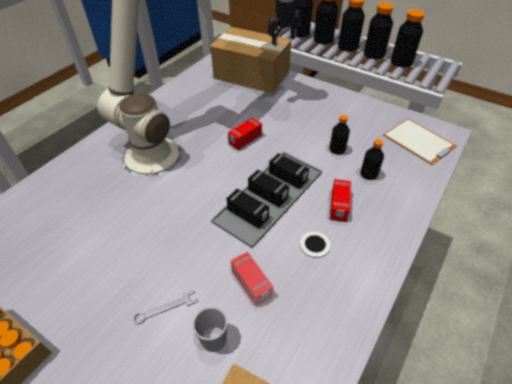

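The top view shows the black cases at about (184,186), (224,190) and (264,193). The plate is at (258,111), the bottles at (121,101) and (98,156), the beaker at (405,132) and the wrench at (400,193).

Things that could be mistaken for the cases are the red look-alikes at (191,110), (336,137) and (150,278). By the description I choose the three black ones in the grey tray, left (a) to right (c).

```bash
cat >> h.py <<'E'
def rel(target,yaw):
    """shift (cm, tool axes) and turn (deg rotvec) from present pose to tool-down TCP target with tool x at yaw deg"""
    s=bot.get_state();o=s['orientation'];r=R.from_quat([o[1],o[2],o[3],o[0]])
    g=R.from_euler('z',yaw,degrees=True)*R.from_euler('x',180,degrees=True)
    return np.round(r.inv().apply(np.array(target)-s['position'])*100,2),np.round((r.inv()*g).as_rotvec(degrees=True),1)
E
python3 - <<'E'
from h import *
f=np.load('first.npz')
save('crop',cv2.resize(f['c'][90:230,140:310],None,fx=4,fy=4,interpolation=cv2.INTER_CUBIC))
for nm,w,c in(('top',f['w'],f['c']),('scene',f['ws'],f['cs'])):
    inr=(w[...,0]>.35)&(w[...,0]<.75)&(abs(w[...,1]-.05)<.25)
    m=(inr&(w[...,2]>.058)&(w[...,2]<.075)&(c.max(-1)<110)).astype(np.uint8)
    n,l,s,ce=cv2.connectedComponentsWithStats(m)
    for i in range(1,n):
        if s[i,4]>150:
            r=cv2.minAreaRect((w[l==i][:,:2]*1000).astype(np.float32));print(nm,np.round(r[0],1),np.round(r[1]),round(r[2],1))
    m=inr&(w[...,2]>.0055)&(w[...,2]<.012)&(w[...,0]>.62)
    q=w[m];print('plate',m.sum(),np.nanmin(q,0),np.nanmax(q,0),((np.nanmin(q,0)+np.nanmax(q,0))/2).round(4), np.median(q,0))
    d=inr&(c.max(-1)<60)&(w[...,0]>.6)&(w[...,2]<.02); q=w[d];print('disc',d.sum(),q.mean(0).round(4))
print(rel([.483,.173,.23],-4))
E
```

```text
top [483.  173.3] [ 57. 134.] 86.2
top [468.7  67.2] [ 56. 132.] 86.0
top [461.8 -40.4] [ 56. 133.] 86.1
plate 736 [ 0.62064842 -0.19494865  0.00550368] [0.74954663 0.28828912 0.01198508] [0.6851 0.0467 0.0087] [ 0.69127478 -0.02261248  0.00811647]
disc 312 [ 0.6933 -0.0266  0.0087]
scene [482.5 172.7] [ 60. 132.] 85.6
scene [468.9  65.7] [ 59. 131.] 87.9
scene [462.4 -41.8] [ 59. 134.] 86.8
plate 558 [ 0.624645   -0.11273128  0.00550678] [0.73645271 0.15992089 0.01178279] [0.6805 0.0236 0.0086] [ 0.69369868 -0.02554645  0.00814124]
disc 213 [ 0.6916 -0.0275  0.0084]
(array([40.07, 30.39,  0.1 ]), array([  0.1,   0. , -15. ]))
```

View pics/crop.png

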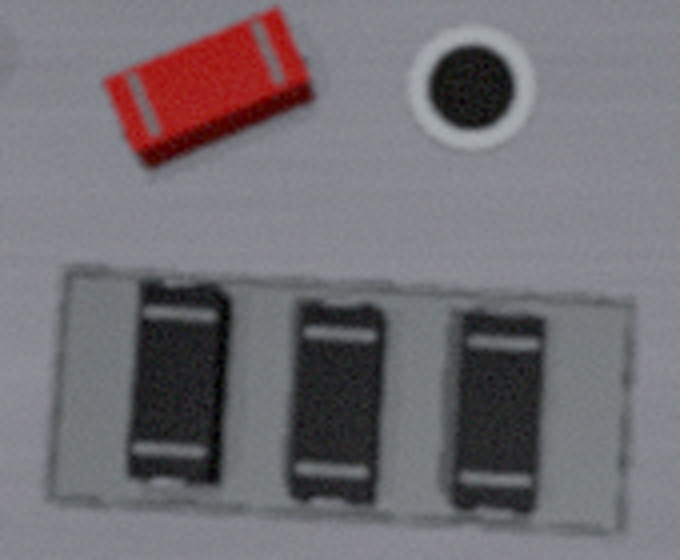

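The crop confirms it: three black cases in the grey tray, and the plate at crop pixel (472,88). I'm going above case_a.

```bash
python3 -m crank '[[0,[4,3,0],[0,0,-3]],[0,[9,7,0],[0,0,-8]],[0,[14,11,0],[0,0,-15]],[0,[19,15,0],[0,0,-15]],[0,[24,18.5,0],[0,0,-15]],[0,[29,22,0],[0,0,-15]],[0,[34,26,0],[0,0,-15]],[0,[38,29,0],[0,0,-15]],[0,[40.1,30.4,0],[0,0,-15]],[0,[40.1,30.4,0],[0,0,-15]]]'
python3 - <<'E'
from h import *
s=bot.snapshot("wrist");save('w1',s['color']);w=cloud(s)
m=((w[...,2]>.056)&(w[...,2]<.075)).astype(np.uint8)
n,l,st,ce=cv2.connectedComponentsWithStats(m)
for i in range(1,n):
    if st[i,4]>300:
        r=cv2.minAreaRect((w[l==i][:,:2]*1000).astype(np.float32));print(st[i],np.round(r[0],1),np.round(r[1]),round(r[2],1),np.median(w[l==i][:,2]))
print(bot.get_state()['position'],rel([.483,.173,.021],-4))
E
```

```text
t: 1.35
position: [0.4839, 0.1718, 0.2307]
orientation: [0.0, 0.999, -0.036, -0.001]
contact_force: [-0.1, 0.2, -0.5]
gripper_width: 1.001
grip_force: 0.0
[  0  75  29  70 880] [556.  381.7] [22. 60.] 80.0 0.06553254148695054
[ 220  103   63  141 8240] [480.7 174.1] [ 56. 135.] 86.2 0.06577333630711182
[ 331  111   73  140 8339] [465.9  68.1] [ 56. 135.] 86.3 0.06574612938443908
[ 438  111   74  139 8289] [458.8 -39.2] [ 57. 135.] 86.2 0.0657189735503595
[0.48344455 0.17268513 0.23080309] (array([-0.03, -0.04, 20.98]), array([ 0. ,  0.1, -0.1]))
```

```bash
python3 -m crank '[[0,[-0.1,-0.1,5],[0,0,0]],[0,[-0.1,-0.1,10],[0,0,0]],[0,[-0.1,-0.1,15],[0,0,0]],[0,[-0.1,-0.1,18.5],[0,0,0]],[0,[-0.1,-0.1,20.9],[0,0,0]],[0,[-0.1,-0.1,20.9],[0,0,0]],[255,[-0.1,-0.1,20.9],[0,0,0]],[255,[-0.1,-0.1,20.9],[0,0,0]],[255,[-0.1,-0.1,20.9],[0,0,0]],[255,[-0.1,-0.1,20.9],[0,0,0]]]'; python3 -c "
from h import *
print(bot.get_state()['moment'],bot.get_state()['qd'].round(3) if hasattr(bot.get_state()['qd'],'round') else '')"
```

```text
t: 2.65
position: [0.4832, 0.1751, 0.0239]
orientation: [-0.001, 0.999, -0.034, 0.001]
contact_force: [-2.2, 1.6, 6.5]
gripper_width: 0.644
grip_force: 65.2
[ 0.15155914  0.64070856 -0.01592258] [ 0.    -0.001  0.001 -0.002 -0.002 -0.001]
```

```bash
python3 -m crank '[[255,[0,0,-1],[0,0,0]],[255,[0,0,-3.5],[0,0,0]],[255,[0,0,-7],[0,0,0]],[255,[0,0,-11],[0,0,0]],[255,[0,0,-13],[0,0,0]],[255,[0,0,-14],[0,0,0]],[255,[0,0,-14],[0,0,0]],[255,[0,0,-14],[0,0,0]],[255,[0,0,-14],[0,0,0]]]'; cat >> h.py <<'E'
def mom():
    s=bot.get_state();o=s['orientation'];r=R.from_quat([o[1],o[2],o[3],o[0]]).inv()
    print('t',round(s['t'],2),'F',r.apply(s['contact_force']).round(2),'M',r.apply(s['moment']).round(4),'w',s['gripper_width'])
E
python3 -c "
from h import *
mom();s=bot.snapshot('wrist');save('w2',s['color'])"
```

```text
t: 3.78
position: [0.482, 0.174, 0.1612]
orientation: [0.001, 0.999, -0.035, -0.001]
contact_force: [0.6, 0.0, -3.0]
gripper_width: 0.647
grip_force: 64.8
t 3.77 F [ 0.56 -0.06  3.02] M [-0.0118  0.0325  0.0262] w 0.6472605330075788
```

View pics/w2.png

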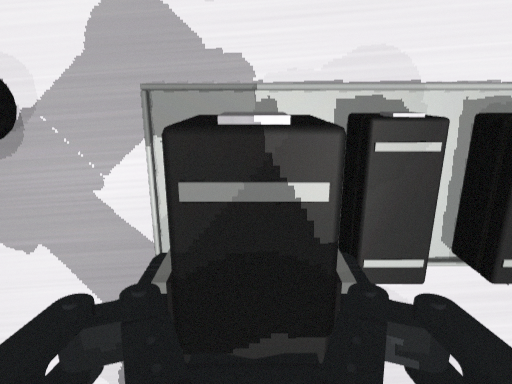

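The case hangs square in the pads. I'll shake it along its length.

```bash
python3 -m crank '[[255,[4,0,0],[0,0,0]],[255,[-2,0,0],[0,0,0]],[255,[-4,0,0],[0,0,0]],[255,[2,0,0],[0,0,0]],[255,[4,0,0],[0,0,0]],[255,[-2,0,0],[0,0,0]],[255,[-4,0,0],[0,0,0]],[255,[2,0,0],[0,0,0]],[255,[4,0,0],[0,0,0]],[255,[0,0,0],[0,0,0]]]'; python3 -c "from h import *;mom()"
python3 -m crank '[[255,[0,0,0],[0,4,0]],[255,[0,0,0],[0,8,0]],[255,[0,0,0],[0,8,0]],[255,[0,0,0],[0,8,0]],[255,[0,0,0],[0,8,0]],[255,[0,0,0],[0,8,0]]]'; python3 -c "from h import *;mom()"
python3 -m crank '[[255,[0,0,0],[0,-8,0]],[255,[0,0,0],[0,-16,0]],[255,[0,0,0],[0,-16,0]],[255,[0,0,0],[0,-16,0]],[255,[0,0,0],[0,-16,0]],[255,[0,0,0],[0,-16,0]]]'; python3 -c "from h import *;mom()"
python3 -m crank '[[255,[0,0,0],[0,4,0]],[255,[0,0,0],[0,8,0]],[255,[0,0,0],[0,8,0]],[255,[0,0,0],[0,8,0]]]'; python3 -c "from h import *;mom()"
```

```text
t: 5.08
position: [0.4854, 0.1749, 0.161]
orientation: [0.0, 0.999, -0.036, 0.0]
contact_force: [-1.9, 1.0, -3.4]
gripper_width: 0.646
grip_force: 66.4
t 5.08 F [-1.96 -0.87  3.42] M [ 0.0316 -0.2044  0.0698] w 0.6460548286254892
t: 5.82
position: [0.483, 0.1745, 0.1622]
orientation: [0.002, 0.997, -0.035, 0.07]
contact_force: [-0.3, 0.2, -3.9]
gripper_width: 0.647
grip_force: 66.5
t 5.83 F [-0.81 -0.17  3.83] M [ 0.0379 -0.4868  0.0053] w 0.6468233731718576
t: 6.58
position: [0.4819, 0.1744, 0.1626]
orientation: [-0.002, 0.997, -0.034, -0.069]
contact_force: [0.2, 0.9, -4.2]
gripper_width: 0.65
grip_force: 66.8
t 6.58 F [ 0.74 -0.93  4.18] M [-0.0526  0.4378  0.0251] w 0.6498065643861198
t: 7.08
position: [0.4827, 0.1747, 0.1627]
orientation: [-0.0, 0.999, -0.034, -0.0]
contact_force: [-0.0, -0.3, -4.3]
gripper_width: 0.651
grip_force: 66.8
t 7.08 F [-0.02  0.3   4.32] M [0.068  0.0138 0.0456] w 0.6506313020717305
```

```bash
python3 -m crank '[[255,[0,0,3],[0,0,0]],[255,[0,0,7],[0,0,0]],[255,[0,0,10.5],[0,0,0]],[255,[0,0,12.5],[0,0,0]],[255,[0,0,13.4],[0,0,0]],[255,[0,0,13.8],[0,0,0]],[255,[0,0,13.8],[0,0,0]],[255,[0,0,13.8],[0,0,0]]]'; python3 -c "from h import *;mom()"
python3 -m crank '[[0,[0,0,0],[0,0,0]],[0,[0,0,0],[0,0,0]],[0,[0,0,0],[0,0,0]],[0,[0,0,0],[0,0,0]],[0,[0,0,-1.5],[0,0,0]],[0,[0,0,-5],[0,0,0]],[0,[0,0,-10],[0,0,0]],[0,[0,0,-13],[0,0,0]],[0,[0,0,-14],[0,0,0]],[0,[0,0,-14],[0,0,0]]]'
python3 - <<'E'
from h import *
s=bot.snapshot("top");w=cloud(s)
m=((w[...,2]>.056)&(w[...,2]<.075)&(abs(w[...,0]-.47)<.1)&(abs(w[...,1]-.06)<.2)&(s['color'].max(-1)<110)).astype(np.uint8)
n,l,st,ce=cv2.connectedComponentsWithStats(m)
for i in range(1,n):
    if st[i,4]>150:
        r=cv2.minAreaRect((w[l==i][:,:2]*1000).astype(np.float32));print(st[i,4],np.round(r[0],1),np.round(r[1]),round(r[2],1),np.median(w[l==i][:,2]))
print(rel([.4675,.0675,.1607],-4))
E
```

```text
t: 8.07
position: [0.4831, 0.1748, 0.0251]
orientation: [-0.001, 0.999, -0.034, 0.001]
contact_force: [0.8, 0.2, -4.1]
gripper_width: 0.643
grip_force: 66.9
t 8.07 F [ 0.77 -0.23  4.12] M [-0.0038  0.079  -0.0389] w 0.6428354574148922
t: 9.32
position: [0.4824, 0.1744, 0.1647]
orientation: [-0.0, 0.999, -0.035, 0.0]
contact_force: [0.2, 0.7, 0.1]
gripper_width: 1.001
grip_force: 0.0
997 [468.9  67.3] [ 56. 132.] 86.0 0.06435812522091267
987 [460.8 -40.3] [ 56. 131.] 86.1 0.06440524259514313
536 [451.2 175.9] [57. 69.] 88.8 0.06458314451906677
(array([-0.7 , 10.73,  0.3 ]), array([0. , 0.1, 0. ]))
```

```bash
python3 -m crank '[[0,[-0.3,4,0],[0,0,0]],[0,[-0.6,8,0],[0,0,0]],[0,[-0.7,10.7,0],[0,0,0]],[0,[-0.7,10.7,0],[0,0,0]],[0,[-0.7,10.7,0],[0,0,0]]]'
python3 -c "
from h import *
print(rel([.4675,.0675,.0215],-4))"
```

```text
t: 10.0
position: [0.4681, 0.0683, 0.1634]
orientation: [0.0, 0.999, -0.035, -0.001]
contact_force: [0.1, -0.5, 0.2]
gripper_width: 0.999
grip_force: 0.0
(array([-0.03,  0.07, 14.19]), array([0. , 0.1, 0. ]))
```

```bash
python3 -m crank '[[0,[0,0,4],[0,0,0]],[0,[0,0,9],[0,0,0]],[0,[0,0,12.5],[0,0,0]],[0,[0,0,14.2],[0,0,0]],[0,[0,0,14.2],[0,0,0]],[255,[0,0,14.2],[0,0,0]],[255,[0,0,14.2],[0,0,0]],[255,[0,0,14.2],[0,0,0]],[255,[0,0,14.2],[0,0,0]]]'
python3 -m crank '[[255,[0,0,-1],[0,0,0]],[255,[0,0,-3.5],[0,0,0]],[255,[0,0,-7],[0,0,0]],[255,[0,0,-11],[0,0,0]],[255,[0,0,-13],[0,0,0]],[255,[0,0,-14],[0,0,0]],[255,[0,0,-14],[0,0,0]],[255,[0,0,-14],[0,0,0]],[255,[0,0,-14],[0,0,0]]]'; python3 -c "from h import *;mom()"
```

```text
t: 11.12
position: [0.4689, 0.0686, 0.0234]
orientation: [-0.0, 0.999, -0.034, 0.001]
contact_force: [-0.7, 1.4, 6.5]
gripper_width: 0.65
grip_force: 65.3
t: 12.25
position: [0.4676, 0.0679, 0.1612]
orientation: [0.001, 0.999, -0.035, -0.001]
contact_force: [0.1, -0.2, -4.6]
gripper_width: 0.65
grip_force: 64.7
t 12.25 F [0.13 0.23 4.58] M [ 0.0088 -0.0245  0.008 ] w 0.6499902888212444
```

Gripped and lifted. I'll run the same shake and tilt sequence on case_b.

```bash
python3 -m crank '[[255,[4,0,0],[0,0,0]],[255,[-2,0,0],[0,0,0]],[255,[-4,0,0],[0,0,0]],[255,[2,0,0],[0,0,0]],[255,[4,0,0],[0,0,0]],[255,[-2,0,0],[0,0,0]],[255,[-4,0,0],[0,0,0]],[255,[2,0,0],[0,0,0]],[255,[4,0,0],[0,0,0]],[255,[0,0,0],[0,0,0]]]'; python3 -c "from h import *;mom()"
python3 -m crank '[[255,[0,0,0],[0,4,0]],[255,[0,0,0],[0,8,0]],[255,[0,0,0],[0,8,0]],[255,[0,0,0],[0,8,0]],[255,[0,0,0],[0,8,0]],[255,[0,0,0],[0,8,0]]]'; python3 -c "from h import *;mom()"
python3 -m crank '[[255,[0,0,0],[0,-8,0]],[255,[0,0,0],[0,-16,0]],[255,[0,0,0],[0,-16,0]],[255,[0,0,0],[0,-16,0]],[255,[0,0,0],[0,-16,0]],[255,[0,0,0],[0,-16,0]]]'; python3 -c "from h import *;mom()"
python3 -m crank '[[255,[0,0,0],[0,4,0]],[255,[0,0,0],[0,8,0]],[255,[0,0,0],[0,8,0]],[255,[0,0,0],[0,8,0]]]'; python3 -c "from h import *;mom()"
```

```text
t: 13.5
position: [0.4714, 0.0688, 0.161]
orientation: [0.0, 0.999, -0.035, 0.0]
contact_force: [-2.7, 0.3, -5.1]
gripper_width: 0.649
grip_force: 67.0
t 13.5 F [-2.73 -0.11  5.09] M [-0.0039 -0.2031  0.0247] w 0.6485495034239155
t: 14.25
position: [0.4686, 0.0682, 0.1622]
orientation: [0.002, 0.997, -0.035, 0.07]
contact_force: [0.2, 0.5, -3.3]
gripper_width: 0.65
grip_force: 67.0
t 14.25 F [-0.32 -0.51  3.26] M [ 0.0411 -0.5071  0.0074] w 0.649710871476693
t: 15.0
position: [0.4676, 0.0681, 0.1626]
orientation: [-0.002, 0.997, -0.034, -0.069]
contact_force: [-0.1, -0.2, -4.5]
gripper_width: 0.644
grip_force: 67.1
t 15.0 F [0.52 0.2  4.49] M [-4.000e-04  4.577e-01 -4.920e-02] w 0.643920772263223
t: 15.5
position: [0.4684, 0.0684, 0.1627]
orientation: [-0.0, 0.999, -0.034, 0.0]
contact_force: [-0.1, -0.8, -3.7]
gripper_width: 0.646
grip_force: 67.0
t 15.5 F [-0.07  0.85  3.72] M [ 0.03    0.048  -0.0417] w 0.6459033228534112
```

Cases a and b give nearly the same readings (tilt spread 0.92 and 0.96 N m). I'll set b down and go on to c.

```bash
python3 -m crank '[[255,[0,0,3],[0,0,0]],[255,[0,0,7],[0,0,0]],[255,[0,0,10.5],[0,0,0]],[255,[0,0,12.5],[0,0,0]],[255,[0,0,13.5],[0,0,0]],[255,[0,0,13.9],[0,0,0]],[255,[0,0,13.9],[0,0,0]],[255,[0,0,13.9],[0,0,0]]]'; python3 -c "from h import *;mom()"
python3 -m crank '[[0,[0,0,0],[0,0,0]],[0,[0,0,0],[0,0,0]],[0,[0,0,0],[0,0,0]],[0,[0,0,0],[0,0,0]],[0,[0,0,-1.5],[0,0,0]],[0,[0,0,-5],[0,0,0]],[0,[0,0,-10],[0,0,0]],[0,[0,0,-13],[0,0,0]],[0,[0,0,-14],[0,0,0]],[0,[0,0,-14],[0,0,0]]]'
python3 -c "
from h import *
print(rel([.4607,-.0398,.1647],-4))"
```

```text
t: 16.5
position: [0.4689, 0.0685, 0.024]
orientation: [-0.001, 0.999, -0.034, 0.001]
contact_force: [0.2, -0.2, -4.4]
gripper_width: 0.653
grip_force: 67.1
t 16.5 F [0.18 0.19 4.41] M [0.0375 0.0237 0.0275] w 0.652564137116169
t: 17.75
position: [0.468, 0.0681, 0.1631]
orientation: [-0.0, 0.999, -0.035, -0.0]
contact_force: [-0.1, 0.7, -0.1]
gripper_width: 0.999
grip_force: 0.0
(array([ 0.02, 10.82, -0.16]), array([-0.,  0.,  0.]))
```

```bash
python3 -m crank '[[0,[0,4,0],[0,0,0]],[0,[0,8,0],[0,0,0]],[0,[0,10.8,0],[0,0,0]],[0,[0,10.8,0],[0,0,0]],[0,[0,10.8,0],[0,0,0]]]'
python3 - <<'E'
from h import *
s=bot.snapshot("wrist");w=cloud(s)
m=((w[...,2]>.056)&(w[...,2]<.075)&(abs(w[...,0]-.47)<.12)&(s['color'].max(-1)<110)).astype(np.uint8)
n,l,st,ce=cv2.connectedComponentsWithStats(m)
for i in range(1,n):
    if st[i,4]>300:
        r=cv2.minAreaRect((w[l==i][:,:2]*1000).astype(np.float32));print(st[i],np.round(r[0],1),np.round(r[1]),round(r[2],1),np.median(w[l==i][:,2]))
print(rel([.4607,-.0398,.0215],-4))
E
```

```text
t: 18.38
position: [0.4603, -0.0394, 0.1622]
orientation: [0.0, 0.999, -0.035, -0.001]
contact_force: [0.4, 1.0, -0.3]
gripper_width: 1.0
grip_force: 0.0
[   56   103    99   173 11636] [467.5  68.4] [ 56. 132.] 86.1 0.06564620239373056
[  215   106    81   169 11780] [459.6 -39.9] [ 56. 129.] 86.2 0.0657131370913367
[   0  164   22  103 1193] [455.2 149.7] [11. 80.] 80.7 0.06267702699277972
(array([ 0.04,  0.06, 14.1 ]), array([0. , 0.1, 0.1]))
```

```bash
python3 -m crank '[[0,[0,0,4],[0,0,0]],[0,[0,0,9],[0,0,0]],[0,[0,0,12.5],[0,0,0]],[0,[0,0,14.1],[0,0,0]],[0,[0,0,14.1],[0,0,0]],[255,[0,0,14.1],[0,0,0]],[255,[0,0,14.1],[0,0,0]],[255,[0,0,14.1],[0,0,0]],[255,[0,0,14.1],[0,0,0]]]'
python3 -m crank '[[255,[0,0,-1],[0,0,0]],[255,[0,0,-3.5],[0,0,0]],[255,[0,0,-7],[0,0,0]],[255,[0,0,-11],[0,0,0]],[255,[0,0,-13],[0,0,0]],[255,[0,0,-14],[0,0,0]],[255,[0,0,-14],[0,0,0]],[255,[0,0,-14],[0,0,0]],[255,[0,0,-14],[0,0,0]]]'; python3 -c "from h import *;mom()"
python3 -m crank '[[255,[4,0,0],[0,0,0]],[255,[-2,0,0],[0,0,0]],[255,[-4,0,0],[0,0,0]],[255,[2,0,0],[0,0,0]],[255,[4,0,0],[0,0,0]],[255,[-2,0,0],[0,0,0]],[255,[-4,0,0],[0,0,0]],[255,[2,0,0],[0,0,0]],[255,[4,0,0],[0,0,0]],[255,[0,0,0],[0,0,0]]]'; python3 -c "from h import *;mom()"
python3 -m crank '[[255,[0,0,0],[0,4,0]],[255,[0,0,0],[0,8,0]],[255,[0,0,0],[0,8,0]],[255,[0,0,0],[0,8,0]],[255,[0,0,0],[0,8,0]],[255,[0,0,0],[0,8,0]]]'; python3 -c "from h import *;mom()"
python3 -m crank '[[255,[0,0,0],[0,-8,0]],[255,[0,0,0],[0,-16,0]],[255,[0,0,0],[0,-16,0]],[255,[0,0,0],[0,-16,0]],[255,[0,0,0],[0,-16,0]],[255,[0,0,0],[0,-16,0]]]'; python3 -c "from h import *;mom()"
python3 -m crank '[[255,[0,0,0],[0,4,0]],[255,[0,0,0],[0,8,0]],[255,[0,0,0],[0,8,0]],[255,[0,0,0],[0,8,0]]]'; python3 -c "from h import *;mom()"
```

```text
t: 19.55
position: [0.4617, -0.0392, 0.0235]
orientation: [-0.0, 0.999, -0.034, 0.001]
contact_force: [-1.4, 2.1, 5.6]
gripper_width: 0.65
grip_force: 64.9
t: 20.68
position: [0.4601, -0.0397, 0.1612]
orientation: [0.0, 0.999, -0.035, -0.001]
contact_force: [0.8, -0.6, -3.6]
gripper_width: 0.649
grip_force: 64.5
t 20.68 F [0.88 0.57 3.58] M [0.0529 0.0444 0.0057] w 0.6491631617038796
t: 21.92
position: [0.4639, -0.0393, 0.1609]
orientation: [0.0, 0.999, -0.035, -0.0]
contact_force: [-0.5, 0.8, -4.3]
gripper_width: 0.649
grip_force: 67.4
t 21.93 F [-0.58 -0.81  4.3 ] M [ 0.0463 -0.1366 -0.0061] w 0.6493895031405679
t: 22.68
position: [0.4612, -0.0396, 0.1622]
orientation: [0.002, 0.997, -0.035, 0.07]
contact_force: [0.1, -0.7, -3.6]
gripper_width: 0.643
grip_force: 67.2
t 22.68 F [-0.34  0.74  3.63] M [-0.0407 -0.3107 -0.0734] w 0.642874626871647
t: 23.42
position: [0.4602, -0.0396, 0.1627]
orientation: [-0.002, 0.997, -0.034, -0.069]
contact_force: [0.7, -0.7, -3.4]
gripper_width: 0.653
grip_force: 67.3
t 23.43 F [1.25 0.68 3.24] M [0.0288 0.3354 0.0113] w 0.6528312083641048
t: 23.92
position: [0.4609, -0.0395, 0.1627]
orientation: [-0.0, 0.999, -0.034, -0.0]
contact_force: [-0.6, 0.4, -3.8]
gripper_width: 0.646
grip_force: 67.3
t 23.93 F [-0.58 -0.4   3.75] M [ 0.0648 -0.0088 -0.004 ] w 0.6462326735095479
```

c is the odd one out, with a spread of 0.65 against 0.92 and 0.96. To confirm before committing, I'll average the level readings after a tilt each way.

```bash
cat >> h.py <<'E'
def avg(n=8):
    M=[]
    for _ in range(n):
        s=bot.get_state();o=s['orientation'];M.append(R.from_quat([o[1],o[2],o[3],o[0]]).inv().apply(s['moment'])); bot.snapshot('wrist')
    print('My',np.mean(M,0)[1].round(3),'sd',np.std(M,0)[1].round(3))
E
python3 -c "from h import *;avg()"
python3 -m crank '[[255,[0,0,0],[0,4,0]],[255,[0,0,0],[0,8,0]],[255,[0,0,0],[0,8,0]],[255,[0,0,0],[0,8,0]],[255,[0,0,0],[0,8,0]],[255,[0,0,0],[0,8,0]]]'; python3 -c "from h import *;avg()"
python3 -m crank '[[255,[0,0,0],[0,-4,0]],[255,[0,0,0],[0,-7,0]],[255,[0,0,0],[0,-7,0]],[255,[0,0,0],[0,-7,0]]]'; python3 -c "from h import *;avg()"
python3 -m crank '[[255,[0,0,0],[0,-4,0]],[255,[0,0,0],[0,-9,0]],[255,[0,0,0],[0,-9,0]],[255,[0,0,0],[0,-9,0]],[255,[0,0,0],[0,-9,0]],[255,[0,0,0],[0,-9,0]]]'; python3 -c "from h import *;avg()"
python3 -m crank '[[255,[0,0,0],[0,4,0]],[255,[0,0,0],[0,7,0]],[255,[0,0,0],[0,7,0]],[255,[0,0,0],[0,7,0]]]'; python3 -c "from h import *;avg()"
```

```text
My -0.04 sd 0.026
t: 25.08
position: [0.4612, -0.0396, 0.1623]
orientation: [0.002, 0.997, -0.035, 0.07]
contact_force: [0.1, 0.1, -4.1]
gripper_width: 0.655
grip_force: 67.2
My -0.324 sd 0.02
t: 25.98
position: [0.4603, -0.0397, 0.1621]
orientation: [0.0, 0.999, -0.035, 0.009]
contact_force: [-0.6, -0.2, -3.8]
gripper_width: 0.648
grip_force: 67.4
My 0.039 sd 0.043
t: 27.12
position: [0.4604, -0.0396, 0.1626]
orientation: [-0.002, 0.997, -0.034, -0.069]
contact_force: [1.3, 0.6, -3.5]
gripper_width: 0.651
grip_force: 67.3
My 0.356 sd 0.036
t: 28.02
position: [0.4611, -0.0395, 0.1625]
orientation: [-0.0, 0.999, -0.034, -0.009]
contact_force: [0.6, -0.3, -3.2]
gripper_width: 0.648
grip_force: 67.3
My -0.0 sd 0.037
```

This confirms c. About 1° off level, My stays on the ball's side (+0.04 and 0.00, where a tight case would read about -0.06 and +0.06). I'll level it and carry it to the plate.

```bash
python3 -m crank '[[255,[2,-0.3,0],[0,1,0]],[255,[5,-0.6,0],[0,1,0]],[255,[9,-1.1,0],[0,1,0]],[255,[13,-1.6,0],[0,1,0]],[255,[17,-2.1,0],[0,1,0]],[255,[20,-2.5,0],[0,1,0]],[255,[22,-2.7,0],[0,1,0]],[255,[23,-2.9,0],[0,1,0]],[255,[23,-2.9,0],[0,1,0]]]'
python3 - <<'E'
from h import *
s=bot.snapshot('top');save('end1',s['color']);w=cloud(s);c=s['color']
m=((w[...,2]>.056)&(w[...,2]<.075)&(abs(w[...,0]-.47)<.1)&(abs(w[...,1]-.06)<.2)&(c.max(-1)<110)).astype(np.uint8)
n,l,st,ce=cv2.connectedComponentsWithStats(m)
for i in range(1,n):
    if st[i,4]>150:
        r=cv2.minAreaRect((w[l==i][:,:2]*1000).astype(np.float32));print(np.round(r[0],1),np.round(r[1]),round(r[2],1),np.median(w[l==i][:,2]))
print(rel([.692,-.0265,.1165],-4))
E
```

```text
t: 29.55
position: [0.6926, -0.0264, 0.1574]
orientation: [0.0, 0.999, -0.035, -0.0]
contact_force: [-0.1, 0.2, -3.1]
gripper_width: 0.648
grip_force: 67.4
[468.4  60.3] [ 43. 132.] 89.0 0.06432942302823896
(array([ 0.01, -0.  ,  4.12]), array([0. , 0.1, 0. ]))
```

```bash
python3 -m crank '[[255,[0,0,1.5],[0,0,0]],[255,[0,0,3],[0,0,0]],[255,[0,0,4],[0,0,0]],[255,[0,0,4.1],[0,0,0]],[255,[0,0,4.1],[0,0,0]],[255,[0,0,4.1],[0,0,0]],[255,[0,0,4.1],[0,0,0]]]'
python3 - <<'E'
from h import *
s=bot.snapshot('scene');save('end2',s['color']);w=cloud(s);c=s['color']
m=((w[...,2]>.058)&(w[...,2]<.072)&(abs(w[...,0]-.47)<.1)&(abs(w[...,1]-.06)<.2)&(c.max(-1)<110)).astype(np.uint8)
n,l,st,ce=cv2.connectedComponentsWithStats(m)
for i in range(1,n):
    if st[i,4]>100:
        r=cv2.minAreaRect((w[l==i][:,:2]*1000).astype(np.float32));print(st[i],np.round(r[0],1),np.round(r[1]),round(r[2],1),np.median(w[l==i][:,2]))
print(rel([.692,-.0265,.1165],-4))
E
```

```text
t: 30.48
position: [0.6925, -0.0265, 0.1179]
orientation: [-0.0, 0.999, -0.034, 0.001]
contact_force: [0.6, -1.1, -3.3]
gripper_width: 0.65
grip_force: 67.4
[270 153  40  25 486] [482.9 174.3] [ 61. 132.] 87.9 0.06459000828480566
[248 170  42  27 536] [468.4  67.3] [ 60. 130.] 87.0 0.06439342853009788
(array([-0.04,  0.  ,  0.13]), array([-0., -0.,  0.]))
```

View pics/end2.png

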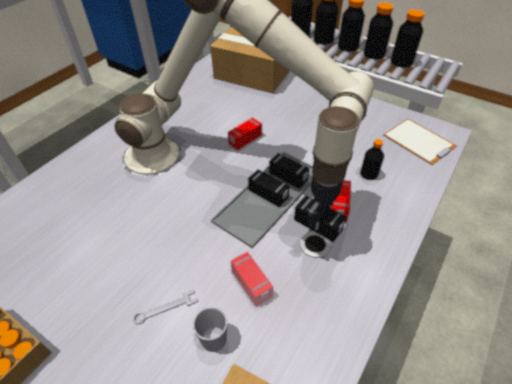

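Cases a (288,168) and b (268,186) stand in their places in the tray. c is held over the plate at about (320,215). One check that c is level, then I'll hand in.

```bash
python3 - <<'E'
from h import *
for n in('scene','wrist'):
    w=cloud(bot.snapshot(n)).reshape(-1,3)
    q=w[(w[:,2]>.145)&(w[:,2]<.172)&(abs(w[:,0]-.692)<.075)&(abs(w[:,1]+.027)<.02)]
    if len(q)<40: print(n,len(q));continue
    k,*_=np.linalg.lstsq(np.c_[q[:,:2],np.ones(len(q))],q[:,2],rcond=None)
    e=abs(q[:,2]-np.c_[q[:,:2],np.ones(len(q))]@k)<.004;q=q[e]
    k,*_=np.linalg.lstsq(np.c_[q[:,:2],np.ones(len(q))],q[:,2],rcond=None)
    print(n,len(q),'slopes deg',np.degrees(k[:2]).round(1),q[:,2].mean().round(4),q.min(0).round(3),q.max(0).round(3))
E
```

```text
scene 403 slopes deg [-0.4  0.7] 0.1588 [ 0.623 -0.047  0.154] [ 0.758 -0.007  0.162]
wrist 28957 slopes deg [-0.4  0.1] 0.1597 [ 0.673 -0.047  0.155] [ 0.758 -0.007  0.163]
```

Level to within 1°, the underside about 90 mm above the plate, and centred (x 0.623 to 0.758).

```bash
python3 -c "
from bench import bot
print(bot.hand_in())"
```

```text
the job is handed in; nothing more can be done
None
```

I shook all three cases left to right, found that the right-hand one (case_c) rattles, and handed in with it held level about 90 mm above the middle of the inspection plate; case_a and case_b are back in their places in the tray.

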